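Put the rivet press tooling away in its caddy

ROBOT

A 6-joint arm with a two-finger parallel gripper is mounted at the origin on the work surface. World frame = base frame: x ahead of the robot, y to its left, z up, the work surface at z = 0. Lengths are in m, angles in rad, forces in N, time in s.
With the tool pointing down it reaches from about 0.3 to 0.85 m from the base axis. Payload 5.4 kg.
Tool frame: the origin (TCP) lies between the finger pads; the fingertips stand 11 mm ahead of it and the grasp point (between the pads) lies 8 mm behind it (env.finger_overhang is the distance from the TCP to the fingertips, in m); z points along the fingers, y is the line along which they close (so a half turn about z gives the same grasp; the last joint's range is limited). The gripper opens to 85 mm and grips with 20 to 120 N. Pads are 22 mm wide; open, the fingers measure 114 mm over their backs; the gripper's body (76 mm by 85 mm) begins 54 mm behind the grasp point. The pads swing forward as they close: fully open they stand 13 mm farther back than shut.
Start: joints at [-1.39, 0.158, 1.597, -0, 1.386, -0.21], TCP at [0.219, -0.532, 0.242] pointing down, gripper open.
Joint ranges: [-2.91, 2.91], [-0.94, 2.29], [0.18, 2.7], [-1.29, 4.43], [0.17, 2.64], [-3, 3]. Speed limits (rad/s): [2.57, 2.57, 3.14, 3.14, 3.14, 3.14].

INTERFACE

Orientations are given as [roll, pitch, yaw] about the fixed x, y, z axes, in that order (R = Rz(yaw) Ry(pitch) Rx(roll)).
In Python, from bench import env gives the robot as it stands. The module is installed in compiled form; this text tells all that it offers.
- The arm moves only by the shell command python3 -m crank 'ROWS' [FORCE]. ROWS is JSON, a list of rows, each an object with "hand": the finger opening in mm, from 0 to 85.4; "offset": the shift along the tool's x, y, z in units of 50 mm (1.0 is 50 mm), a list of three; "yaw": the turn about the tool's z in units of 5 degrees (1.0 is 5 degrees). In form: [{"hand": hand, "offset": [tx, ty, tz], "yaw": yaw}, ...]. A call has 1 to 8 rows; each row shifts and turns the commanded pose from where the row before left it, along the tool's axes as they then stand; what a row does not reach is not made up. A row lasts 1/8 s, in which the tool goes at most 62.5 mm and 10.7 degrees, less where a joint would pass 70% of its speed; a pose out of reach is approached as far as the arm can. A call is refused whole if a number of a shift passes 1 or a number of a turn 1, either way. A call with a gripper value outside its range is refused whole. The fingers move at their own pace and stop on an object; FORCE is the grip in N (left out, the last holds). Time passes only in rows, so rows that do not move let the fingers close. It gives the time, the measured TCP pose, the force, the opening and the grip force at its end, in the units of the state.
- env.observe(): the state, without advancing time (a new reading comes with each control period).
- env.grab_frame(name): name is "scene" or "top" or "wrist"; returns the picture (480x640x3 uint8, red, green, blue); there is no depth.
- env.camera_params(name): a dict with "fx", "fy", "cx", "cy" (pixels), "cam_to_world" (4x4, takes a point from camera to world coordinates). Camera axes: x right, y up, looking along -z (the intrinsics and any distortion apply to the point x, -y, -z); pixel columns grow to the right and rows downward; lengths in m; the calibration is good to about 2 mm. A picture is of the moment at which its call begins: read the wrist's pose just before it. camera_params takes no time and is no camera call; for the wrist camera it gives the pose at the moment of the call.
- env.job_done(): hands the job in; it is judged then, once.
The state is a dict: "time_s": time; "joints": joint angles; "joint_velocities": joint speeds; "effort": joint torques, N m; "tcp_pos": TCP position; "eef_rot": TCP orientation; "force": force on the tool from outside, world axes, zero at the start; "torque": the same for the moment, N m; "grip_width": opening from 0.0 (shut) to 1.0 (fully open); "gripper_force": force on a finger pad.
Only numpy, scipy, OpenCV 4.12 (cv2) and the standard library are available. Lean on these libraries where they do the work, as an engineer would, in place of code of your own. Each camera call takes 0.05 s, during which the arm holds its last target. There are 200 camera calls.

TASK

Put the rivet press's setting tools away in the grey caddy: set each of the two solid round anvils down, upright and without dropping it, in the black-ringed well of its own size, and send both short plain pins down the caddy's chute, laid crosswise so that they roll all the way to the end stop under the clear cover. Leave the two hollow cutters, which look like the anvils, and the long pin where they lie.

Things in the scene. Friction and masses are not known exactly. Their poses are not given: they have to be found in the camera images.
- caddy: Fixed grey caddy (mm): plate 220 (x) x 180 (y) x 6; origin: centre of its underside, on the table. Wells on its -y side. Pin chute on its +y side: a lane along x, centred at y 48, 62 wide, its floor falling to +x: z 58 at x -95, 34 at 0, 10 at 95. Walls 20 above the lane floor; back wall 77 high at x -97. Clear cover 20 above the floor from x 32 to 95; clear stop at x 93. Open part: x -90 to 28.
- well_large: The large well: a fixed black ring on the caddy's plate, 72 mm outside, 64 mm inside, 8 mm high, open to the plate inside. Origin: centre of its underside, on the plate's top (6 mm above the table). z up. It stands at caddy (+48, -43) mm or (-48, -43) mm, with the small well at the other place.
- well_small: The small well: a fixed black ring on the caddy's plate, 52 mm outside, 44 mm inside, 8 mm high, open to the plate inside. Origin: centre of its underside, on the plate's top (6 mm above the table). z up.
- anvil_large: The large anvil: a solid steel round block, 50 mm diameter, sides straight to 28 mm, with a low solid dome on top to 35 mm, standing upright. Origin: centre of its underside; z up. About 0.45 kg. Goes into the large well.
- anvil_small: The small anvil: a solid steel round block, 30 mm diameter, sides straight to 28 mm, low solid dome on top to 35 mm, standing upright. Origin: centre of its underside; z up. About 0.16 kg. Goes into the small well.
- pin_a: A short plain steel pin, 16 mm diameter, 50 mm long, lying on the table, free to roll. Origin: its middle, on the axis (8 mm above the table); x along the pin. About 80 g. Let go just above the chute's open part, lying across it (along caddy y), it rolls down under the cover to the stop by itself; lengthwise it sticks. The two pins end side by side, axes at caddy x 85 and 69 mm.
- pin_b: A second short pin, the same as pin_a: 16 mm diameter, 50 mm long, lying. Origin: its middle, on the axis; x along the pin. Goes down the chute, before or after pin_a.
- cutter_large: Look-alike to leave alone: a hollow steel tube cutter, 50 mm diameter outside, 36 mm bore right through, 30 mm high, standing. Origin: centre of its underside.
- cutter_small: Look-alike to leave alone: a hollow steel tube cutter, 30 mm diameter outside, 19 mm bore right through, 30 mm high, standing. Origin: centre of its underside.
- pin_long: Look-alike to leave alone: a long plain steel pin, 16 mm diameter, 85 mm long, too long for the chute, lying on the table and free to roll. Origin: its middle, on the axis; x along the pin.
Not all that is in view belongs to the job. Leave any red look-alike of the anvil_large alone.

How it is judged:
At the end, for the whole second after the job is handed in: Each anvil upright (0.1 rad), foot on the plate (4 mm), centre within 10 mm of its own well's; both short pins under the cover at the chute's end (caddy x over 60 mm), across the lane (0.25 rad); cutters and long pin within 30 mm of their start; all at rest (horizontal distance between anvil_large and well_large below 0.01 m and z of anvil_large in the frame of well_large between -0.004 and 0.004 m and angle between each of anvil_large, anvil_small's own z axis and vertical below 0.1 rad and horizontal distance between anvil_small and well_small below 0.01 m and z of anvil_small in the frame of well_small between -0.004 and 0.004 m and x of pin_a in the frame of caddy between 0.06 and 0.095 m and y of pin_a in the frame of caddy between 0.033 and 0.063 m and z of each of pin_a, pin_b in the frame of caddy below 0.036 m and angle between the x axis of each of pin_a, pin_b and the y axis of caddy, either way round below 0.25 rad and x of pin_b in the frame of caddy between 0.06 and 0.095 m and y of pin_b in the frame of caddy between 0.033 and 0.063 m and distance of each of cutter_large, cutter_small, pin_long from where it was at the start of the episode below 0.03 m and linear speed of each of anvil_large, anvil_small, pin_a, pin_b, cutter_large, cutter_small, pin_long below 0.02 m/s); the robot touches nothing.
It fails at once if the cutter large is shifted more than 30 mm (distance of cutter_large from where it was at the start of the episode above 0.03 m).
It fails at once if the cutter small is shifted more than 30 mm (distance of cutter_small from where it was at the start of the episode above 0.03 m).
It fails at once if the pin long is shifted more than 30 mm (distance of pin_long from where it was at the start of the episode above 0.03 m).
It fails at once if the large anvil is dropped into its well (falls faster than 0.8 m/s over it) (horizontal distance between anvil_large and well_large below 0.03 m and linear speed of anvil_large above 0.8 m/s).
It fails at once if the small anvil is dropped into its well (falls faster than 0.8 m/s over it) (horizontal distance between anvil_small and well_small below 0.03 m and linear speed of anvil_small above 0.8 m/s).
It also fails if it takes over 118 s, if anything falls off the work surface, if the arm or the gripper's body presses on something with over 40 N, if the wrist force passes 120 N, or if a joint passes its speed limit or range.

## Working session

There is one attempt and no reset: what is moved stays moved. The work goes in short steps, Python scripts to look and compute and a shell command to move; the robot and the scene stay as the last step left them, time stands still between calls to the robot, and variables do not carry over. Pictures are saved under pics/ and viewed, at most 17 in all, crops included, and the job is handed in when it is done.

```bash
mkdir -p pics; cat > h.py <<'E'
import numpy as np, cv2
from bench import env
def grab(n,f):
    p=env.camera_params(n); im=env.grab_frame(n); cv2.imwrite('pics/'+f,im[:,:,::-1]); return im,p
def ray(p,u,v):
    M=np.array(p['cam_to_world']); d=np.array([(u-p['cx'])/p['fx'],-(v-p['cy'])/p['fy'],-1.]); return M[:3,3],M[:3,:3]@d
def onz(p,u,v,z):
    o,d=ray(p,u,v); return o+d*(z-o[2])/d[2]
def tri(p1,a,p2,b):
    o1,d1=ray(p1,*a);o2,d2=ray(p2,*b)
    s=np.linalg.lstsq(np.c_[d1,-d2],o2-o1,rcond=None)[0]; x=o1+d1*s[0];y=o2+d2*s[1]
    return (x+y)/2,np.linalg.norm(x-y)
E
python3 - <<'E'
from h import *
for n in('scene','top','wrist'):
    im,p=grab(n,n+'0.png'); print(n,{k:(np.round(v,4).tolist()) for k,v in p.items()})
print(env.observe())
E
```

```text
scene {'fx': 512.5272, 'fy': 512.5272, 'cx': 307.5978, 'cy': 235.4003, 'cam_to_world': [[0.1482, -0.8085, 0.5695, 1.0343], [0.9889, 0.1256, -0.0791, -0.1393], [-0.0075, 0.5749, 0.8182, 0.8117], [0.0, 0.0, 0.0, 1.0]]}
top {'fx': 458.4162, 'fy': 458.4162, 'cx': 326.009, 'cy': 237.1985, 'cam_to_world': [[-0.0021, 0.9864, -0.1643, 0.3294], [-1.0, -0.0017, 0.0022, -0.0841], [0.0018, 0.1643, 0.9864, 1.027], [0.0, 0.0, 0.0, 1.0]]}
wrist {'fx': 397.243, 'fy': 397.243, 'cx': 313.7028, 'cy': 243.5031, 'cam_to_world': [[0.3809, 0.8918, 0.2441, 0.2805], [-0.9246, 0.368, 0.0982, -0.5051], [-0.0023, -0.2631, 0.9648, 0.3742], [0.0, 0.0, 0.0, 1.0]]}
{'time_s': 0.15, 'joints': array([-1.39010023e+00,  1.58936983e-01,  1.59795513e+00,  5.24308855e-05,
        1.38617739e+00, -2.10103763e-01]), 'joint_velocities': array([-1.92965942e-03, -2.52924720e-03, -3.54897464e-03, -2.36831686e-03,
        1.19393872e-05,  9.30386223e-04]), 'effort': array([-2.19653448e-04, -3.96380961e+01, -3.31782925e+01, -3.03917823e-04,
        5.56879459e-03, -5.52607347e-06]), 'tcp_pos': array([ 0.21894479, -0.53120368,  0.2415186 ]), 'eef_rot': array([-3.14015902e+00, -3.58406912e-04,  3.90789943e-01]), 'force': array([ 0.03732575, -0.29155295, -0.45879433]), 'torque': array([0.00632313, 0.01463205, 0.00587978]), 'gripper_force': 0.0, 'grip_width': 1.0017211592904582}
```

View pics/top0.png

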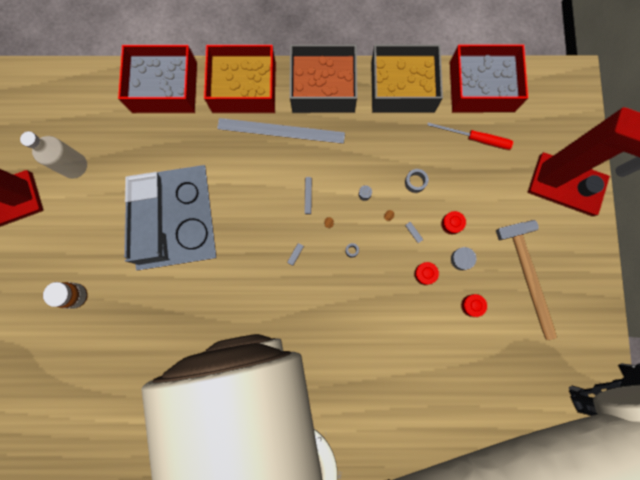

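View pics/scene0.png

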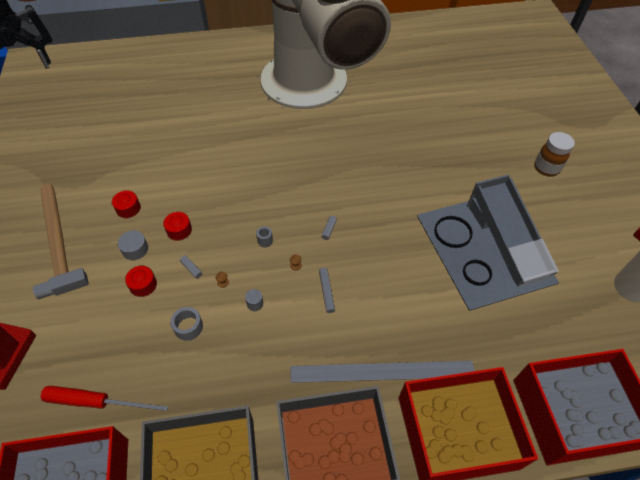

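The top view shows the large anvil at (464,258), small anvil (365,192), short pins (295,254) and (414,232), long pin (308,195), cutters (416,180) and (352,251). The caddy is at (170,218), with the large well at (191,234), the small well at (187,192) and the chute's high end toward the robot. The scene view agrees: anvils at (132,245) and (254,299), pins (329,228) and (190,267).

```bash
cat > m.py <<'E'
from h import *
def blobs(f,seeds):
    im=cv2.imread('pics/'+f); hsv=cv2.cvtColor(im,cv2.COLOR_BGR2HSV)
    m=((hsv[...,1]<70)).astype(np.uint8)
    n,l,s,c=cv2.connectedComponentsWithStats(m)
    out={}
    for k,(u,v) in seeds.items():
        w=l[v-6:v+7,u-6:u+7]; ids=w[w>0]
        if not len(ids): print(k,'none');continue
        i=np.bincount(ids).argmax(); cn=cv2.findContours((l==i).astype(np.uint8),cv2.RETR_EXTERNAL,cv2.CHAIN_APPROX_NONE)[0][0]
        out[k]=(c[i],cv2.minAreaRect(cn),s[i,4],cn)
    return out
E
python3 - <<'E'
from m import *
pt=env.camera_params('top');ps=env.camera_params('scene')
T=blobs('top0.png',dict(AL=(464,258),AS=(365,192),PA=(295,254),PB=(414,232),PL=(308,195),CL=(408,180),CS=(347,251)))
S=blobs('scene0.png',dict(AL=(132,245),AS=(254,299),PA=(329,228),PB=(190,267),PL=(327,290),CL=(176,322),CS=(264,240)))
for k in T:
    x,e=tri(pt,T[k][0],ps,S[k][0]); print(k,'tri',x.round(4),'gap',round(e,4),T[k][2],S[k][2])
    if k[0]=='P':
        for p,B,n in((pt,T,'top'),(ps,S,'sc')):
            b=cv2.boxPoints(B[k][1]); b=b if np.linalg.norm(b[0]-b[1])<np.linalg.norm(b[1]-b[2]) else np.roll(b,-1,0)
            q=[onz(p,*((b[0]+b[1])/2),.008),onz(p,*((b[2]+b[3])/2),.008)];d=q[1]-q[0]
            print('  ',n,((q[0]+q[1])/2).round(4),'L',np.linalg.norm(d).round(4),'ang',np.degrees(np.arctan2(d[1],d[0]))%180)
# wells: dark ring
for f,p,ss in(('top0.png',pt,[(191,234),(187,192)]),('scene0.png',ps,[(453,232),(477,272)])):
    im=cv2.imread('pics/'+f);m=(im.max(2)<45).astype(np.uint8);n,l,s,c=cv2.connectedComponentsWithStats(m)
    for i in range(1,n):
        for u,v in ss:
            if abs(s[i,0]+s[i,2]/2-u)<9 and abs(s[i,1]+s[i,3]/2-v)<9 and s[i,2]>18:
                cn=cv2.findContours((l==i).astype(np.uint8),cv2.RETR_EXTERNAL,cv2.CHAIN_APPROX_NONE)[0][0]
                e=cv2.fitEllipse(cn); print(f,s[i],e, onz(p,*e[0],.012).round(4))
E
```

```text
AL tri [ 0.4499 -0.3915  0.0151] gap 0.0008 470 699
AS tri [ 0.6015 -0.1751  0.017 ] gap 0.0005 163 325
PA tri [ 0.4614 -0.0174  0.0074] gap 0.0012 168 200
   top [ 0.4615 -0.017   0.008 ] L 0.0514 ang 151.5085888041513
   sc [ 0.4616 -0.0182  0.008 ] L 0.0592 ang 151.61286776105806
PB tri [ 0.5107 -0.2847  0.0076] gap 0.0 162 232
   top [ 0.5109 -0.2845  0.008 ] L 0.0512 ang 34.29111821592244
   sc [ 0.5107 -0.2853  0.008 ] L 0.0578 ang 35.95400236026635
PL tri [ 0.5969 -0.0453  0.0064] gap 0.0008 259 399
   top [ 0.5973 -0.0442  0.008 ] L 0.0848 ang 0.261474339370551
   sc [ 0.5964 -0.0459  0.008 ] L 0.0912 ang 179.64710078228646
CL tri [ 0.6298 -0.2925  0.0182] gap 0.0002 315 702
CS tri [ 0.4697 -0.1438  0.0166] gap 0.0006 121 288
scene0.png [435 216  37  32 258] ((452.97735595703125, 231.44906616210938), (29.93562889099121, 37.30672073364258), 107.48391723632812) [0.5112 0.2142 0.012 ]
scene0.png [463 260  29  25 209] ((476.9970397949219, 272.1518859863281), (23.647293090820312, 28.662086486816406), 112.98164367675781) [0.6051 0.2291 0.012 ]
```

```bash
cat > plan.py <<'E'
import sys,numpy as np
from bench import env
def plan(x,y,z,yaw=None):
    s=env.observe();p=s['tcp_pos'];c=s['eef_rot'][2]
    w=c if yaw is None else np.radians(yaw); t=np.degrees((w-c+np.pi)%(2*np.pi)-np.pi)
    d=np.array([x,y,z])-p; X=[np.cos(w),np.sin(w),0];Y=[np.sin(w),-np.cos(w),0]
    print('t',round(s['time_s'],2),'tcp',p.round(4),'yaw',np.degrees(c).round(2),'grip',round(s['grip_width']*85.4,1),round(s['gripper_force'],1),'F',s['force'].round(1))
    print('turn units',round(-t/5,2),'then offset units',np.round([d@X/.05,d@Y/.05,-d[2]/.05],3))
if __name__=='__main__': plan(*map(float,sys.argv[1:]))
E
python3 - <<'E'
from m import *
print(env.finger_overhang)
pt=env.camera_params('top');ps=env.camera_params('scene')
im=cv2.imread('pics/top0.png')
for n,(u,v),sc in(('L',(191,234),(452.98,231.45)),('S',(187,192),(477.,272.15))):
    m=np.zeros(im.shape[:2],np.uint8);r=22 if n=='L' else 17;m[v-r:v+r,u-r:u+r]=1
    m&=(im.max(2)<62).astype(np.uint8); k,l,s,c=cv2.connectedComponentsWithStats(m);i=1+s[1:,4].argmax()
    cn=cv2.findContours((l==i).astype(np.uint8),0,1)[0][0];e=cv2.fitEllipse(cn);print(n,s[i],e,onz(pt,*e[0],.012).round(4),tri(pt,e[0],ps,sc))
E
python3 plan.py .45 -.3915 .2 2
```

```text
0.011
L [176 219  23  27  61] ((192.60972595214844, 234.4571075439453), (31.201887130737305, 32.71184539794922), 105.40231323242188) [0.5051 0.2132 0.012 ] (array([0.50656527, 0.21628975, 0.00490817]), np.float64(0.0019377713550386318))
S [176 182  17  19  49] ((187.0004119873047, 192.9932403564453), (21.15852928161621, 21.43812370300293), 90.74786376953125) [0.6011 0.2304 0.012 ] (array([0.60237942, 0.23170078, 0.00690059]), np.float64(0.0005101155030129124))
t 0.15 tcp [ 0.2189 -0.5312  0.2415] yaw 22.39 grip 85.5 0.0 F [ 0.  -0.3 -0.5]
turn units 4.08 then offset units [ 4.716 -2.631  0.83 ]
```

```bash
python3 -m crank '[{"hand":85,"offset":[0,0,0.2],"yaw":1},{"hand":85,"offset":[0,0,0.2],"yaw":1},{"hand":85,"offset":[0,0,0.2],"yaw":1},{"hand":85,"offset":[0,0,0.2],"yaw":1},{"hand":85,"offset":[0.9,-0.5,0],"yaw":0},{"hand":85,"offset":[0.9,-0.5,0],"yaw":0},{"hand":85,"offset":[0.9,-0.5,0],"yaw":0},{"hand":85,"offset":[0.9,-0.5,0],"yaw":0}]'
python3 -m crank '[{"hand":70,"offset":[0.6,-0.3,0],"yaw":0},{"hand":70,"offset":[0.5,-0.3,0],"yaw":0},{"hand":70,"offset":[0,0,0],"yaw":0},{"hand":70,"offset":[0,0,0],"yaw":0}]'
python3 - <<'E'
from h import *
import plan
grab('wrist','w1.png');plan.plan(.45,-.3915,.06); p=env.camera_params('wrist');print(np.array(p['cam_to_world']).tolist())
E
```

```text
time_s: 1.15
tcp_pos: [0.3959, -0.4231, 0.202]
eef_rot: [-3.141, 0.0, 0.042]
force: [-0.1, 0.3, 0.3]
grip_width: 0.999
gripper_force: 0.0
time_s: 1.65
tcp_pos: [0.4478, -0.3922, 0.202]
eef_rot: [-3.141, 0.001, 0.042]
force: [-0.2, 0.1, -1.2]
grip_width: 0.817
gripper_force: 0.0
t 1.7 tcp [ 0.4476 -0.3925  0.2021] yaw 2.34 grip 70.2 0.0 F [ 0.4  0.6 -0.2]
turn units -0.0 then offset units [ 0.049 -0.018  2.842]
[[0.040795297679942846, 0.9636638882063101, 0.26398419319023475, 0.5142150545143345], [-0.9991673108707095, 0.0395188079981068, 0.010146363969505657, -0.38884700465469907], [-0.0006546560912097739, -0.264178300360766, 0.9644736372985511, 0.33480153398176166], [0.0, 0.0, 0.0, 1.0]]
```

View pics/w1.png

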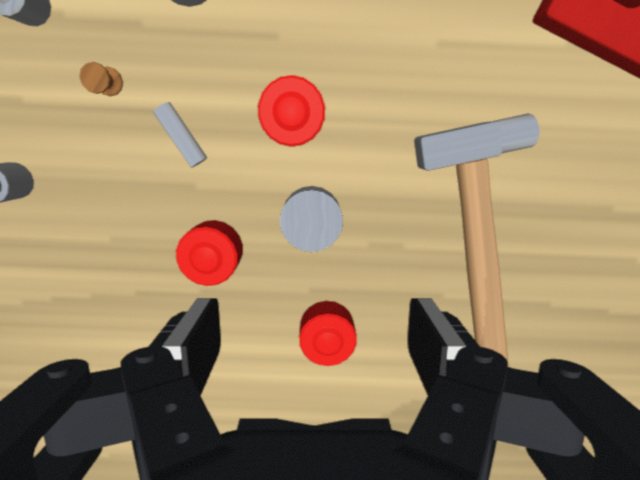

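The wrist view shows the large anvil alone at (311,220) between three red look-alikes at (291,110), (208,253) and (327,333). One pin is at (180,134).

```bash
python3 - <<'E'
from m import *
im=cv2.imread('pics/w1.png')
p=dict(fx=397.243,fy=397.243,cx=313.7028,cy=243.5031,cam_to_world=[[0.040795297679942846, 0.9636638882063101, 0.26398419319023475, 0.5142150545143345], [-0.9991673108707095, 0.0395188079981068, 0.010146363969505657, -0.38884700465469907], [-0.0006546560912097739, -0.264178300360766, 0.9644736372985511, 0.33480153398176166], [0,0,0,1]])
B=blobs('w1.png',dict(AL=(311,225),PB=(180,134)))
m=((im.max(2)>110)&(cv2.cvtColor(im,cv2.COLOR_BGR2HSV)[...,1]<60)).astype(np.uint8)
n,l,s,c=cv2.connectedComponentsWithStats(m);i=l[225,311];print(s[i],c[i])
e=cv2.fitEllipse(cv2.findContours((l==i).astype(np.uint8),0,1)[0][0]);print(e,[onz(p,*e[0],z).round(4) for z in(.024,.028,.032)])
print('diam',e[1][0]/397.24*(.3348-.028)/.9645, e[1])
r=B['PB'][1];b=cv2.boxPoints(r);b=b if np.linalg.norm(b[0]-b[1])<np.linalg.norm(b[1]-b[2]) else np.roll(b,-1,0)
q=[onz(p,*((b[0]+b[1])/2),.008),onz(p,*((b[2]+b[3])/2),.008)];d=q[1]-q[0];print('PB',(q[0]+q[1])/2,np.linalg.norm(d),np.degrees(np.arctan2(d[1],d[0]))%180)
# height of anvil rim: top-view blob vs wrist ellipse
E
```

```text
[ 280  190   63   62 3123] [310.89401217 220.44220301]
((310.9067687988281, 220.44224548339844), (61.45100402832031, 62.87355041503906), 96.87922668457031) [array([ 0.4481, -0.3891,  0.024 ]), array([ 0.449 , -0.3891,  0.028 ]), array([ 0.4498, -0.3891,  0.032 ])]
diam 0.0492072543575259 (61.45100402832031, 62.87355041503906)
PB [ 0.51005096 -0.28206119  0.008     ] 0.052540124333492276 33.389300361169916
```

```bash
python3 -m crank '[{"hand":70,"offset":[0.04,-0.05,0.7],"yaw":0},{"hand":70,"offset":[0,0,0.7],"yaw":0},{"hand":70,"offset":[0,0,0.7],"yaw":0},{"hand":70,"offset":[0,0,0.6],"yaw":0},{"hand":70,"offset":[0,0,0.5],"yaw":0},{"hand":70,"offset":[0,0,0.3],"yaw":0},{"hand":70,"offset":[0,0,0.12],"yaw":0},{"hand":70,"offset":[0,0,0],"yaw":0}]' 50
python3 -m crank '[{"hand":30,"offset":[0,0,0],"yaw":0},{"hand":30,"offset":[0,0,0],"yaw":0},{"hand":30,"offset":[0,0,0],"yaw":0},{"hand":30,"offset":[0,0,0],"yaw":0}]' 50
python3 plan.py .5065 .215 .15
```

```text
time_s: 2.7
tcp_pos: [0.4503, -0.3898, 0.0217]
eef_rot: [3.141, -0.0, 0.041]
force: [-0.6, -0.3, 0.4]
grip_width: 0.817
gripper_force: 0.0
time_s: 3.2
tcp_pos: [0.4509, -0.3901, 0.023]
eef_rot: [3.14, -0.001, 0.042]
force: [-1.3, 0.1, 6.2]
grip_width: 0.559
gripper_force: 51.6
t 3.2 tcp [ 0.4509 -0.3901  0.023 ] yaw 2.4 grip 47.7 51.6 F [-1.3  0.1  6.2]
turn units -0.0 then offset units [  1.618 -12.044  -2.54 ]
```

```bash
python3 -m crank '[{"hand":30,"offset":[0,0,-0.3],"yaw":0},{"hand":30,"offset":[0,0,-0.7],"yaw":0},{"hand":30,"offset":[0,0,-0.8],"yaw":0},{"hand":30,"offset":[0,0,-0.8],"yaw":0},{"hand":30,"offset":[0.1,-0.5,0],"yaw":0},{"hand":30,"offset":[0.15,-0.9,0],"yaw":0},{"hand":30,"offset":[0.15,-0.9,0],"yaw":0},{"hand":30,"offset":[0.15,-0.9,0],"yaw":0}]'
python3 -m crank '[{"hand":30,"offset":[0.15,-0.9,0],"yaw":0},{"hand":30,"offset":[0.15,-0.9,0],"yaw":0},{"hand":30,"offset":[0.15,-0.9,0],"yaw":0},{"hand":30,"offset":[0.1,-0.9,0],"yaw":0},{"hand":30,"offset":[0.1,-0.9,0],"yaw":0},{"hand":30,"offset":[0,-0.9,0],"yaw":0},{"hand":30,"offset":[0,-0.9,0],"yaw":0},{"hand":30,"offset":[0,0,0],"yaw":0}]'
python3 - <<'E'
from h import *
import plan
im,p=grab('wrist','w2.png');plan.plan(.5085,.2145,.15); np.save('w2.npy',np.array(p['cam_to_world']))
E
```

```text
time_s: 4.2
tcp_pos: [0.4708, -0.2267, 0.1516]
eef_rot: [-3.141, -0.0, 0.041]
force: [0.7, 0.2, -4.0]
grip_width: 0.56
gripper_force: 53.0
time_s: 5.2
tcp_pos: [0.4895, 0.0904, 0.1515]
eef_rot: [-3.141, 0.0, 0.046]
force: [-0.5, -0.9, -3.5]
grip_width: 0.56
gripper_force: 53.2
t 5.25 tcp [0.4899 0.0888 0.1515] yaw 2.56 grip 47.6 53.2 F [-0.6 -0.3 -4.6]
turn units -0.0 then offset units [ 0.485 -2.495  0.03 ]
```

View pics/w2.png

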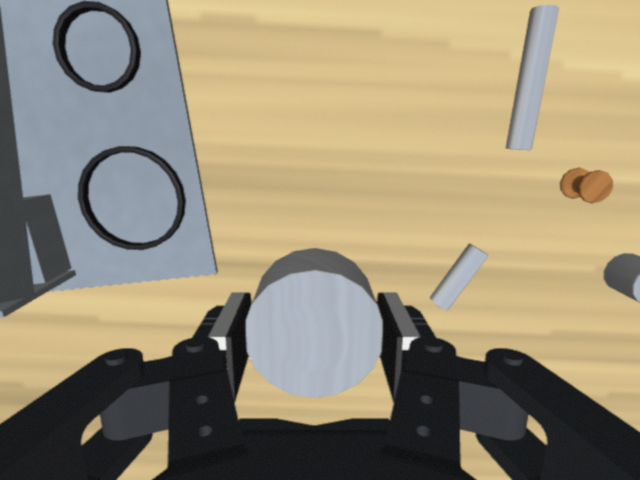

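The anvil is held at (315,323). The large well is at (132,198), the small well at (97,46), and pin A at (460,277).

```bash
python3 - <<'E'
from m import *
p=env.camera_params('wrist');p['cam_to_world']=np.load('w2.npy')
im=cv2.imread('pics/w2.png');m=(im.max(2)<70).astype(np.uint8);n,l,s,c=cv2.connectedComponentsWithStats(m)
W={}
for k,(u,v) in dict(L=(80,198),S=(137,46)).items():
    w=l[v-6:v+7,u-6:u+7];i=np.bincount(w[w>0]).argmax();print(k,s[i])
    cs,h=cv2.findContours((l==i).astype(np.uint8),cv2.RETR_CCOMP,cv2.CHAIN_APPROX_NONE);cs=sorted(cs,key=len)[-2:]
    for q in cs: e=cv2.fitEllipse(q);print(e,onz(p,*e[0],.012).round(4)); W[k]=onz(p,*e[0],.012) 
d=W['S']-W['L'];print('len',np.linalg.norm(d),'yaw',np.degrees(np.arctan2(d[1],d[0])))
a=[onz(p,168,0,.006),onz(p,215,270,.006)];d=a[0]-a[1];print('edge yaw',np.degrees(np.arctan2(d[1],d[0])))
yaw=np.arctan2(*(W['S']-W['L'])[1::-1]);R=np.array([[np.cos(yaw),-np.sin(yaw)],[np.sin(yaw),np.cos(yaw)]])
o=(W['S']+W['L'])[:2]/2+R@[0,.043];print('caddy',o,'rel (-30,48)',o+R@[-.03,.048])
b=blobs('w2.png',dict(PA=(460,277),PL=(533,80)))
for k in b:
    r=cv2.boxPoints(b[k][1]);r=r if np.linalg.norm(r[0]-r[1])<np.linalg.norm(r[1]-r[2]) else np.roll(r,-1,0)
    q=[onz(p,*((r[0]+r[1])/2),.008),onz(p,*((r[2]+r[3])/2),.008)];d=q[1]-q[0];print(k,(q[0]+q[1])/2,np.linalg.norm(d),np.degrees(np.arctan2(d[1],d[0]))%180)
# held anvil rim centre at z
m=((im.max(2)>130)&(cv2.cvtColor(im,cv2.COLOR_BGR2HSV)[...,1]<60)).astype(np.uint8);m[:, :235]=0;m[:,395:]=0;n,l,s,c=cv2.connectedComponentsWithStats(m);i=l[330,315]
e=cv2.fitEllipse(cv2.findContours((l==i).astype(np.uint8),0,1)[0][0]);print(e,onz(p,*e[0],.1565).round(4))
E
```

```text
L [  79  147  106  102 2116]
((132.6501007080078, 197.3505859375), (84.96110534667969, 98.17805480957031), 137.35606384277344) [0.5087 0.2173 0.012 ]
((131.3247833251953, 197.3739013671875), (98.11601257324219, 108.82311248779297), 125.02684783935547) [0.5087 0.2182 0.012 ]
S [  53    2   87   90 2125]
((97.68502044677734, 47.48820114135742), (65.83209228515625, 77.49974822998047), 160.9615478515625) [0.6025 0.2322 0.012 ]
((96.36067962646484, 46.58070373535156), (79.09257507324219, 95.0115737915039), 141.28854370117188) [0.6029 0.2329 0.012 ]
len 0.0954054810475052 yaw 8.893289450105126
edge yaw 8.308049124660922
caddy [0.54917095 0.26804758] rel (-30,48) [0.51211107 0.31083268]
PA [ 0.45944715 -0.01613911  0.008     ] 0.05270083938610062 151.45392471367748
PL [ 0.59678965 -0.04435746  0.008     ] 0.08901466683531675 179.09761968945443
((313.57293701171875, 333.6811828613281), (126.72705078125, 137.68359375), 89.9292984008789) [0.4879 0.0913 0.1565]
```

```bash
python3 -m crank '[{"hand":30,"offset":[0.15,-0.85,0],"yaw":0},{"hand":30,"offset":[0.15,-0.85,0],"yaw":0},{"hand":30,"offset":[0.15,-0.6,0],"yaw":0},{"hand":30,"offset":[0.05,-0.22,0],"yaw":0},{"hand":30,"offset":[0,0,0.5],"yaw":0},{"hand":30,"offset":[0,0,0.6],"yaw":0},{"hand":30,"offset":[0,0,0.5],"yaw":0},{"hand":30,"offset":[0,0,0.3],"yaw":0}]'
python3 -m crank '[{"hand":30,"offset":[0,0,0],"yaw":0},{"hand":30,"offset":[0,0,0],"yaw":0}]'
python3 - <<'E'
from h import *
import plan
im,p=grab('scene','s3.png');plan.plan(.509,.2155,.030)
cv2.imwrite('pics/s3c.png',cv2.resize(im[150:330,380:600,::-1],None,fx=3,fy=3))
E
```

```text
time_s: 6.25
tcp_pos: [0.5095, 0.2132, 0.055]
eef_rot: [3.141, 0.002, 0.04]
force: [-0.3, -0.4, -3.2]
grip_width: 0.558
gripper_force: 53.5
time_s: 6.5
tcp_pos: [0.5112, 0.2145, 0.0575]
eef_rot: [-3.141, -0.002, 0.041]
force: [0.9, -0.6, -3.7]
grip_width: 0.561
gripper_force: 53.5
t 6.55 tcp [0.5113 0.2146 0.0577] yaw 2.38 grip 47.6 53.5 F [ 0.1 -0.  -4.1]
turn units -0.0 then offset units [-0.046 -0.019  0.554]
```

View pics/s3c.png

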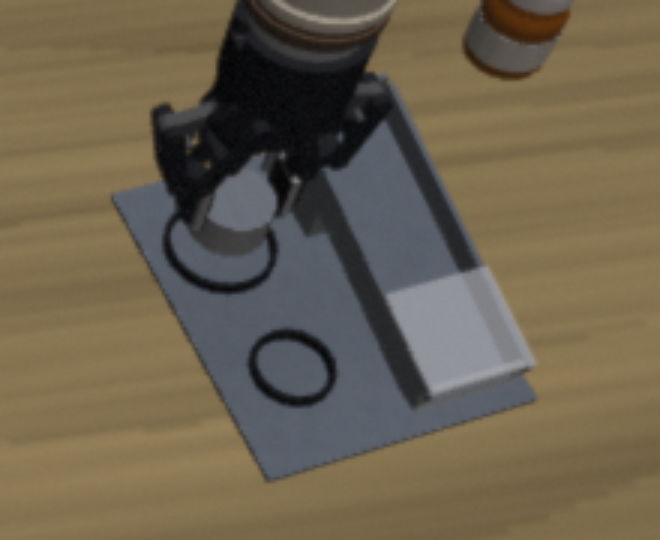

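The anvil hangs above the large well, with the fingers clear of the chute wall; the small well at crop (292,367) is empty.

```bash
python3 -m crank '[{"hand":30,"offset":[-0.04,-0.02,0.2],"yaw":0},{"hand":30,"offset":[0,0,0.15],"yaw":0},{"hand":30,"offset":[0,0,0.1],"yaw":0},{"hand":30,"offset":[0,0,0.06],"yaw":0},{"hand":30,"offset":[0,0,0.04],"yaw":0},{"hand":30,"offset":[0,0,0],"yaw":0},{"hand":30,"offset":[0,0,0],"yaw":0}]'
python3 plan.py .509 .2155 .029
```

```text
time_s: 7.42
tcp_pos: [0.5084, 0.2156, 0.0291]
eef_rot: [-3.141, -0.001, 0.042]
force: [-1.0, 0.5, -1.6]
grip_width: 0.557
gripper_force: 53.7
t 7.42 tcp [0.5084 0.2156 0.0291] yaw 2.39 grip 47.5 53.7 F [-1.   0.5 -1.6]
turn units -0.0 then offset units [0.012 0.003 0.002]
```

Touching down (force easing). Nudge down 1 mm, release, rise.

```bash
python3 -m crank '[{"hand":30,"offset":[0,0,0.03],"yaw":0},{"hand":30,"offset":[0,0,0],"yaw":0},{"hand":54,"offset":[0,0,0],"yaw":0},{"hand":60,"offset":[0,0,0],"yaw":0},{"hand":62,"offset":[0,0,0],"yaw":0},{"hand":62,"offset":[0,0,-0.3],"yaw":0},{"hand":62,"offset":[0,0,-0.7],"yaw":0},{"hand":62,"offset":[0,0,-0.9],"yaw":0}]'
python3 -m crank '[{"hand":55,"offset":[0,0,-0.7],"yaw":0},{"hand":55,"offset":[0,0,0],"yaw":0}]'
python3 - <<'E'
from h import *
import plan
grab('wrist','w4.png');plan.plan(.6015,-.175,.16)
E
```

```text
time_s: 8.43
tcp_pos: [0.5071, 0.2153, 0.123]
eef_rot: [3.141, 0.002, 0.042]
force: [0.5, 0.9, 0.7]
grip_width: 0.729
gripper_force: 0.0
time_s: 8.68
tcp_pos: [0.5105, 0.216, 0.1616]
eef_rot: [-3.141, -0.008, 0.042]
force: [1.0, -1.4, 0.5]
grip_width: 0.645
gripper_force: 0.0
t 8.72 tcp [0.5089 0.2157 0.1591] yaw 2.39 grip 55.2 0.0 F [-0.1  0.4 -0.7]
turn units -0.0 then offset units [ 1.523  7.885 -0.017]
```

View pics/w4.png

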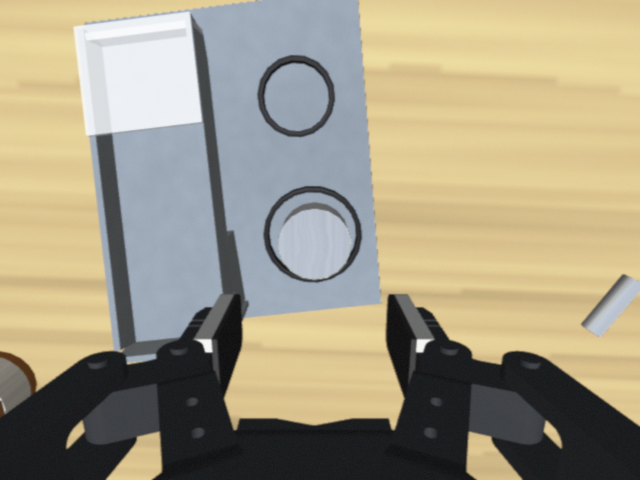

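The large anvil stands inside the large well at (315,243), ring centre (313,234). The small well is at (296,96), and the chute lane runs from (165,330) up to the cover at (145,80).

```bash
python3 - <<'E'
from m import *
p=env.camera_params('wrist')
im=cv2.imread('pics/w4.png');m=(im.max(2)<75).astype(np.uint8);n,l,s,c=cv2.connectedComponentsWithStats(m)
W={}
for k,(u,v) in dict(L=(357,234),S=(332,96)).items():
    w=l[v-6:v+7,u-6:u+7];i=np.bincount(w[w>0]).argmax();print(k,s[i])
    q=max(cv2.findContours((l==i).astype(np.uint8),0,1)[0],key=len);e=cv2.fitEllipse(q);W[k]=onz(p,*e[0],.012);print(e,W[k].round(4))
d=W['S']-W['L'];print('len',np.linalg.norm(d),'yaw',np.degrees(np.arctan2(d[1],d[0])))
m=((im.max(2)>0)&(im.min(2)>165)).astype(np.uint8);m[:, :270]=0;m[:,360:]=0;m[:195]=0;m[290:]=0
n,l,s,c=cv2.connectedComponentsWithStats(m);i=1+s[1:,4].argmax();e=cv2.fitEllipse(max(cv2.findContours((l==i).astype(np.uint8),0,1)[0],key=len));print(e,'anvil',onz(p,*e[0],.034).round(4))
E
```

```text
L [ 264  187   97   94 1111]
((312.41851806640625, 234.1260986328125), (91.60853576660156, 92.25714874267578), 121.56784057617188) [0.5066 0.2177 0.012 ]
S [ 258   56   76   80 1141]
((295.8363037109375, 95.6961441040039), (74.18883514404297, 79.43167877197266), 174.9999237060547) [0.6006 0.2325 0.012 ]
len 0.0952017732523275 yaw 8.985338728875089
((314.1521911621094, 243.67825317382812), (68.4084701538086, 72.14610290527344), 88.31221771240234) anvil [0.5054 0.2164 0.034 ]
```

```bash
python3 -m crank '[{"hand":55,"offset":[0.2,0.5,0],"yaw":0},{"hand":55,"offset":[0.2,0.9,0],"yaw":0},{"hand":55,"offset":[0.2,0.95,0],"yaw":0},{"hand":55,"offset":[0.2,0.95,0],"yaw":0},{"hand":55,"offset":[0.2,0.95,0],"yaw":0},{"hand":55,"offset":[0.2,0.95,0],"yaw":0},{"hand":55,"offset":[0.2,0.95,0],"yaw":0},{"hand":55,"offset":[0.1,0.9,0],"yaw":0}]'
python3 -m crank '[{"hand":55,"offset":[0,0.6,0],"yaw":0},{"hand":55,"offset":[0,0.2,0],"yaw":0},{"hand":55,"offset":[0,0,0],"yaw":0}]'
python3 - <<'E'
from h import *
import plan
im,p=grab('wrist','w5.png');plan.plan(.6015,-.175,.022);np.save('w5.npy',p['cam_to_world'])
E
```

```text
time_s: 9.72
tcp_pos: [0.5968, -0.1347, 0.1554]
eef_rot: [-3.14, 0.003, 0.041]
force: [0.0, 0.3, 0.0]
grip_width: 0.64
gripper_force: 0.0
time_s: 10.1
tcp_pos: [0.5987, -0.173, 0.1562]
eef_rot: [-3.14, 0.002, 0.041]
force: [-0.5, 0.0, 1.7]
grip_width: 0.645
gripper_force: 0.0
t 10.15 tcp [ 0.5989 -0.1723  0.1565] yaw 2.41 grip 54.8 0.0 F [ 0.1 -0.   0. ]
turn units -0.0 then offset units [0.049 0.056 2.69 ]
```

View pics/w5.png

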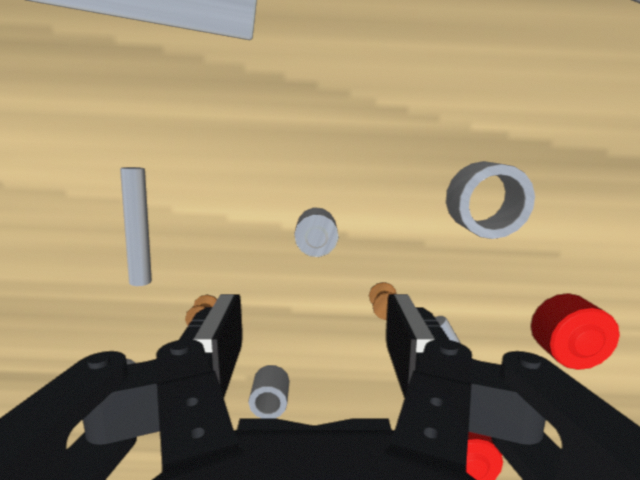

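The small anvil is solid at (316,234). The long pin at (136,226), cutter large (490,200) and cutter small (270,390) are clear of the fingers' path.

```bash
python3 - <<'E'
from m import *
p=env.camera_params('wrist');p['cam_to_world']=np.load('w5.npy')
im=cv2.imread('pics/w5.png')
m=((im.min(2)>140)).astype(np.uint8);n,l,s,c=cv2.connectedComponentsWithStats(m);i=l[235,312];print(s[i])
e=cv2.fitEllipse(max(cv2.findContours((l==i).astype(np.uint8),0,1)[0],key=len));print(e,onz(p,*e[0],.029).round(4))
x=onz(p,*e[0],.029)+[.0025,-.0015,0];print(x)
import plan;plan.plan(x[0],x[1],.021)
E
```

```text
[ 294  204  182   54 4206]
((372.99072265625, 229.71543884277344), (46.56444549560547, 169.76646423339844), 88.25154876708984) [ 0.6053 -0.2113  0.029 ]
[ 0.60783877 -0.21283339  0.029     ]
t 10.15 tcp [ 0.5989 -0.1723  0.1565] yaw 2.41 grip 54.8 0.0 F [ 0.1 -0.   0. ]
turn units -0.0 then offset units [0.144 0.818 2.71 ]
```

```bash
python3 - <<'E'
from m import *
p=env.camera_params('wrist');p['cam_to_world']=np.load('w5.npy')
im=cv2.imread('pics/w5.png');hs=cv2.cvtColor(im,cv2.COLOR_BGR2HSV)
m=((im.max(2)>140)&(hs[...,1]<60)).astype(np.uint8);n,l,s,c=cv2.connectedComponentsWithStats(m);i=l[235,312];print(s[i])
e=cv2.fitEllipse(max(cv2.findContours((l==i).astype(np.uint8),0,1)[0],key=len));x=onz(p,*e[0],.029);print(e,x.round(4),'corr',(x+[.0025,-.0015,0]).round(4))
E
```

```text
[ 294  215   45   42 1467]
((315.9210205078125, 235.53390502929688), (41.22315216064453, 43.54684066772461), 91.39794158935547) [ 0.5997 -0.1732  0.029 ] corr [ 0.6022 -0.1747  0.029 ]
```

```bash
python3 -m crank '[{"hand":55,"offset":[0.06,0.05,0.4],"yaw":0},{"hand":55,"offset":[0,0,0.6],"yaw":0},{"hand":55,"offset":[0,0,0.6],"yaw":0},{"hand":55,"offset":[0,0,0.6],"yaw":0},{"hand":55,"offset":[0,0,0.3],"yaw":0},{"hand":55,"offset":[0,0,0.15],"yaw":0},{"hand":55,"offset":[0,0,0],"yaw":0},{"hand":55,"offset":[0,0,0],"yaw":0}]'
python3 plan.py .602 -.1748 .024
```

```text
time_s: 11.15
tcp_pos: [0.6034, -0.1762, 0.026]
eef_rot: [3.14, -0.002, 0.042]
force: [-1.0, -0.0, -0.6]
grip_width: 0.642
gripper_force: 0.0
t 11.15 tcp [ 0.6034 -0.1762  0.026 ] yaw 2.4 grip 54.8 0.0 F [-1.  -0.  -0.6]
turn units -0.0 then offset units [-0.027 -0.029  0.041]
```

```bash
python3 -m crank '[{"hand":55,"offset":[-0.03,-0.03,0.05],"yaw":0},{"hand":40,"offset":[0,0,0],"yaw":0},{"hand":15,"offset":[0,0,0],"yaw":0},{"hand":15,"offset":[0,0,0],"yaw":0},{"hand":15,"offset":[0,0,0],"yaw":0},{"hand":15,"offset":[0,0,0],"yaw":0}]' 40
python3 plan.py .602 -.1748 .024
python3 -m crank '[{"hand":15,"offset":[0,0,-0.2],"yaw":0},{"hand":15,"offset":[0,0,-0.5],"yaw":0},{"hand":15,"offset":[0,0,-0.8],"yaw":0},{"hand":15,"offset":[0,0,-0.8],"yaw":0},{"hand":15,"offset":[0,-0.4,-0.3],"yaw":0},{"hand":15,"offset":[0,-0.9,0],"yaw":0},{"hand":15,"offset":[0,-0.9,0],"yaw":0},{"hand":15,"offset":[0,-0.9,0],"yaw":0}]'
python3 plan.py .603 .231 .15
```

```text
time_s: 11.9
tcp_pos: [0.6012, -0.1745, 0.0227]
eef_rot: [3.141, -0.0, 0.042]
force: [-0.5, 1.5, 4.3]
grip_width: 0.325
gripper_force: 39.9
t 11.9 tcp [ 0.6012 -0.1745  0.0227] yaw 2.39 grip 27.7 39.9 F [-0.5  1.5  4.3]
turn units -0.0 then offset units [ 0.016  0.007 -0.026]
time_s: 12.9
tcp_pos: [0.5929, -0.0167, 0.1507]
eef_rot: [-3.14, 0.003, 0.042]
force: [0.6, -0.4, -1.1]
grip_width: 0.334
gripper_force: 39.7
t 12.9 tcp [ 0.5929 -0.0167  0.1507] yaw 2.41 grip 28.5 39.7 F [ 0.6 -0.4 -1.1]
turn units -0.0 then offset units [ 0.41  -4.941  0.014]
```

```bash
python3 -m crank '[{"hand":15,"offset":[0.1,-0.9,0],"yaw":0},{"hand":15,"offset":[0.1,-0.9,0],"yaw":0},{"hand":15,"offset":[0.1,-0.9,0],"yaw":0},{"hand":15,"offset":[0.1,-0.9,0],"yaw":0},{"hand":15,"offset":[0,-0.7,0],"yaw":0},{"hand":15,"offset":[0,-0.35,0],"yaw":0},{"hand":15,"offset":[0,0,0],"yaw":0},{"hand":15,"offset":[0,0,0],"yaw":0}]'
python3 - <<'E'
from h import *
import plan
plan.plan(.603,.231,.035)
im,p=grab('wrist','w6.png')
m=(im.max(2)<75).astype(np.uint8);n,l,s,c=cv2.connectedComponentsWithStats(m)
for i in range(1,n):
    if 60<s[i,2]<130 and 60<s[i,3]<130:
        e=cv2.fitEllipse(max(cv2.findContours((l==i).astype(np.uint8),0,1)[0],key=len));print(s[i],onz(p,*e[0],.012).round(4))
E
```

```text
time_s: 13.9
tcp_pos: [0.6046, 0.2125, 0.1519]
eef_rot: [3.141, 0.001, 0.041]
force: [0.5, -0.3, -2.2]
grip_width: 0.328
gripper_force: 39.7
t 13.9 tcp [0.6046 0.2125 0.1519] yaw 2.34 grip 28.0 39.7 F [ 0.5 -0.3 -2.2]
turn units -0.0 then offset units [-0.018 -0.371  2.338]
[ 250  199   72   71 1090] [0.6029 0.233  0.012 ]
```

View pics/w6.png

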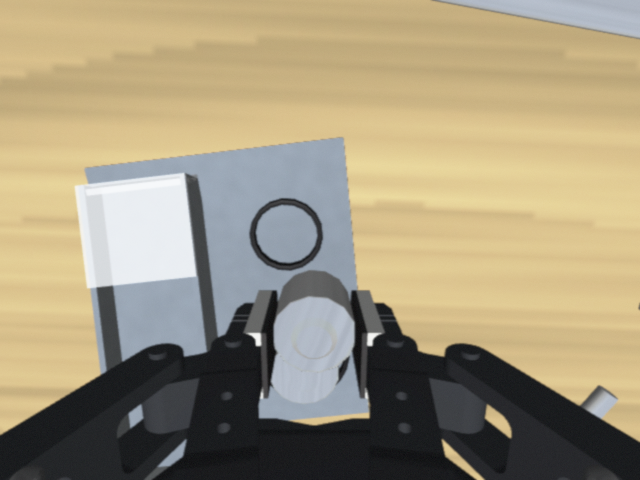

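The held small anvil is at (313,335), upright, with the empty small well ahead at (286,234).

```bash
python3 -m crank '[{"hand":15,"offset":[0,-0.3,0],"yaw":0},{"hand":15,"offset":[0,-0.08,0.3],"yaw":0},{"hand":15,"offset":[0,0,0.6],"yaw":0},{"hand":15,"offset":[0,0,0.6],"yaw":0},{"hand":15,"offset":[0,0,0.5],"yaw":0},{"hand":15,"offset":[0,0,0.3],"yaw":0},{"hand":15,"offset":[0,0,0],"yaw":0},{"hand":15,"offset":[0,0,0],"yaw":0}]'
python3 plan.py .604 .2315 .0287
```

```text
time_s: 14.95
tcp_pos: [0.6049, 0.2328, 0.0384]
eef_rot: [-3.141, -0.002, 0.042]
force: [0.2, -0.1, -1.5]
grip_width: 0.329
gripper_force: 39.8
t 14.95 tcp [0.6049 0.2328 0.0384] yaw 2.39 grip 28.1 39.8 F [ 0.2 -0.1 -1.5]
turn units -0.0 then offset units [-0.019  0.025  0.194]
```

```bash
python3 -m crank '[{"hand":15,"offset":[-0.02,0.02,0.1],"yaw":0},{"hand":15,"offset":[0,0,0.06],"yaw":0},{"hand":15,"offset":[0,0,0.04],"yaw":0},{"hand":15,"offset":[0,0,0],"yaw":0},{"hand":15,"offset":[0,0,0],"yaw":0}]'
python3 plan.py .604 .2315 .0287
```

```text
time_s: 15.58
tcp_pos: [0.6032, 0.2315, 0.0287]
eef_rot: [3.141, 0.0, 0.042]
force: [-3.7, -0.9, 6.4]
grip_width: 0.33
gripper_force: 40.5
t 15.57 tcp [0.6032 0.2315 0.0287] yaw 2.4 grip 28.2 40.5 F [-3.7 -0.9  6.4]
turn units -0.0 then offset units [ 0.016  0.002 -0.   ]
```

```bash
python3 -m crank '[{"hand":34,"offset":[0,0,0],"yaw":0},{"hand":40,"offset":[0,0,0],"yaw":0},{"hand":44,"offset":[0,0,0],"yaw":0},{"hand":44,"offset":[0,0,-0.2],"yaw":0},{"hand":44,"offset":[0,0,-0.6],"yaw":0},{"hand":44,"offset":[0,0,-0.9],"yaw":0},{"hand":44,"offset":[0,0,-0.9],"yaw":0},{"hand":44,"offset":[0,0,0],"yaw":0}]'
python3 - <<'E'
from h import *
import plan
plan.plan(.4615,-.0175,.15,151.5)
im,p=grab('wrist','w7.png')
E
```

```text
time_s: 16.58
tcp_pos: [0.6064, 0.2322, 0.1636]
eef_rot: [-3.14, -0.011, 0.042]
force: [0.1, 0.0, 1.0]
grip_width: 0.516
gripper_force: 0.0
t 16.57 tcp [0.6064 0.2322 0.1636] yaw 2.4 grip 44.1 0.0 F [0.1 0.  1. ]
turn units -29.82 then offset units [ 0.163 -5.772  0.273]
```

View pics/w7.png

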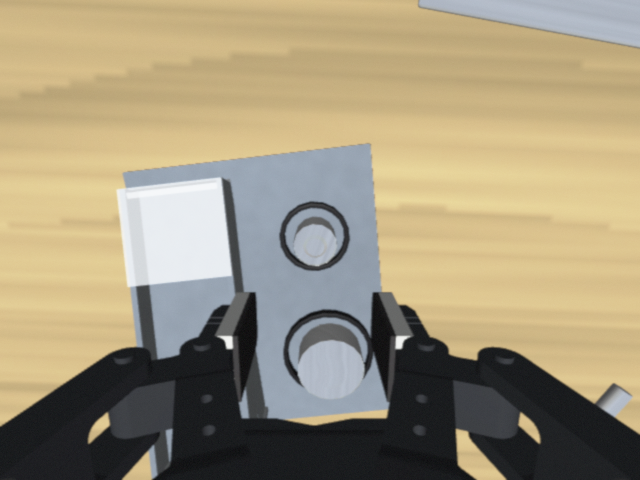

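Both anvils stand in their wells: small at (315,240) in ring (314,236), large at (331,365) in ring (328,353). Next is pin A.

```bash
for i in 1 2 3; do :; done
python3 -m crank '[{"hand":44,"offset":[0,0,0],"yaw":-1},{"hand":44,"offset":[0,0,0],"yaw":-1},{"hand":44,"offset":[0,0,0],"yaw":-1},{"hand":44,"offset":[0,0,0],"yaw":-1},{"hand":44,"offset":[0,0,0],"yaw":-1},{"hand":44,"offset":[0,0,0],"yaw":-1},{"hand":44,"offset":[0,0,0],"yaw":-1},{"hand":44,"offset":[0,0,0],"yaw":-1}]'
python3 -m crank '[{"hand":44,"offset":[0,0,0],"yaw":-1},{"hand":44,"offset":[0,0,0],"yaw":-1},{"hand":44,"offset":[0,0,0],"yaw":-1},{"hand":44,"offset":[0,0,0],"yaw":-1},{"hand":44,"offset":[0,0,0],"yaw":-1},{"hand":44,"offset":[0,0,0],"yaw":-1},{"hand":44,"offset":[0,0,0],"yaw":-1},{"hand":44,"offset":[0,0,0],"yaw":-1}]'
python3 -m crank '[{"hand":44,"offset":[0,0,0],"yaw":-1},{"hand":44,"offset":[0,0,0],"yaw":-1},{"hand":44,"offset":[0,0,0],"yaw":-1},{"hand":44,"offset":[0,0,0],"yaw":-1},{"hand":44,"offset":[0,0,0],"yaw":-1},{"hand":44,"offset":[0,0,0],"yaw":-1},{"hand":44,"offset":[0,0,0],"yaw":-1},{"hand":44,"offset":[0,0,0],"yaw":-1}]'
python3 -m crank '[{"hand":44,"offset":[0,0,0],"yaw":-1},{"hand":44,"offset":[0,0,0],"yaw":-1},{"hand":44,"offset":[0,0,0],"yaw":-1},{"hand":44,"offset":[0,0,0],"yaw":-1},{"hand":44,"offset":[0,0,0],"yaw":-1},{"hand":44,"offset":[0,0,0],"yaw":-0.8},{"hand":44,"offset":[0,-0.4,0],"yaw":0},{"hand":44,"offset":[0,-0.8,0],"yaw":0}]'
python3 -m crank '[{"hand":44,"offset":[0,-0.8,0],"yaw":0},{"hand":44,"offset":[0,-0.8,0],"yaw":0},{"hand":44,"offset":[0,-0.8,0],"yaw":0},{"hand":44,"offset":[0,-0.8,0],"yaw":0},{"hand":44,"offset":[0,-0.4,0],"yaw":0},{"hand":44,"offset":[0,0,0],"yaw":0},{"hand":44,"offset":[0,0,0],"yaw":0}]'
python3 - <<'E'
from h import *
import plan
plan.plan(.4615,-.0175,.1,151.5)
im,p=grab('wrist','w8.png');np.save('w8.npy',p['cam_to_world'])
E
```

```text
time_s: 17.62
tcp_pos: [0.602, 0.2313, 0.1556]
eef_rot: [-3.14, 0.003, 0.743]
force: [0.1, 0.9, 0.2]
grip_width: 0.518
gripper_force: 0.0
time_s: 18.62
tcp_pos: [0.602, 0.2313, 0.1556]
eef_rot: [-3.139, 0.001, 1.441]
force: [-0.2, 0.5, 0.1]
grip_width: 0.512
gripper_force: 0.0
time_s: 19.62
tcp_pos: [0.602, 0.2313, 0.1556]
eef_rot: [-3.139, -0.001, 2.139]
force: [1.0, 0.1, -0.0]
grip_width: 0.515
gripper_force: 0.0
time_s: 20.62
tcp_pos: [0.5733, 0.1789, 0.1558]
eef_rot: [-3.14, -0.002, 2.644]
force: [-0.3, -0.9, 0.2]
grip_width: 0.518
gripper_force: 0.0
time_s: 21.5
tcp_pos: [0.488, 0.0214, 0.1568]
eef_rot: [3.142, -0.001, 2.642]
force: [0.2, 0.1, -0.9]
grip_width: 0.516
gripper_force: 0.0
t 21.5 tcp [0.488  0.0214 0.1568] yaw 151.4 grip 44.1 0.0 F [ 0.2  0.1 -0.9]
turn units -0.02 then offset units [ 0.094 -0.936  1.135]
```

View pics/w8.png

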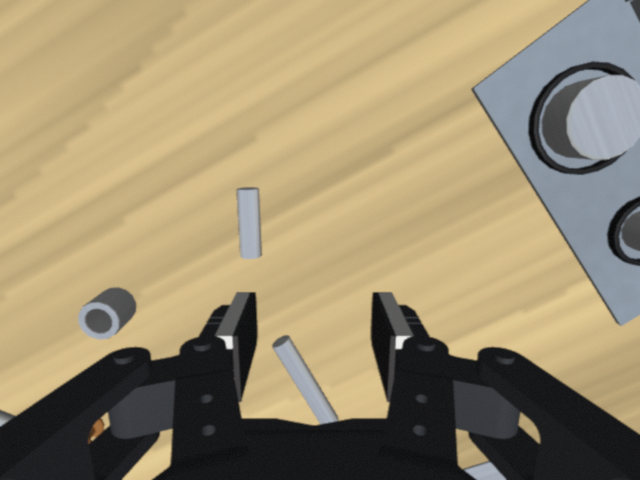

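Pin A lies at (249,223), nearly parallel to the pads. The small cutter (107,312) and the long pin (305,380) are clear.

```bash
cat > pin.py <<'E'
from m import *
def pin(f,npy,seed,yaw):
    p=env.camera_params('wrist');p['cam_to_world']=np.load(npy)
    b=blobs(f,dict(P=seed))['P'];r=cv2.boxPoints(b[1]);r=r if np.linalg.norm(r[0]-r[1])<np.linalg.norm(r[1]-r[2]) else np.roll(r,-1,0)
    q=[onz(p,*((r[0]+r[1])/2),.01),onz(p,*((r[2]+r[3])/2),.01)];d=q[1]-q[0];c=(q[0]+q[1])/2
    w=np.radians(yaw);c2=c+.0025*np.array([np.cos(w),np.sin(w),0])+.0015*np.array([np.sin(w),-np.cos(w),0])
    print('pin',c.round(4),'corr',c2.round(4),'L',np.linalg.norm(d).round(4),'ang',np.degrees(np.arctan2(d[1],d[0]))%180)
E
python3 -c "
from pin import *
pin('w8.png','w8.npy',(249,223),151.4)"
```

```text
pin [ 0.4611 -0.0161  0.01  ] corr [ 0.4596 -0.0136  0.01  ] L 0.0531 ang 151.37622636792247
```

```bash
python3 -m crank '[{"hand":44,"offset":[0.06,-0.5,0],"yaw":0},{"hand":44,"offset":[0.05,-0.42,0.3],"yaw":0},{"hand":44,"offset":[0,0,0.7],"yaw":0},{"hand":44,"offset":[0,0,0.7],"yaw":0},{"hand":44,"offset":[0,0,0.6],"yaw":0},{"hand":44,"offset":[0,0,0.3],"yaw":0},{"hand":44,"offset":[0,0,0.12],"yaw":0},{"hand":44,"offset":[0,0,0],"yaw":0}]'
python3 plan.py .4612 -.0165 .0155
```

```text
time_s: 22.55
tcp_pos: [0.4618, -0.0169, 0.0218]
eef_rot: [3.141, 0.001, 2.643]
force: [-0.9, 0.5, 0.8]
grip_width: 0.515
gripper_force: 0.0
t 22.55 tcp [ 0.4618 -0.0169  0.0218] yaw 151.41 grip 44.0 0.0 F [-0.9  0.5  0.8]
turn units -0.0 then offset units [0.014 0.001 0.125]
```

```bash
python3 -m crank '[{"hand":44,"offset":[0,0,0.12],"yaw":0},{"hand":30,"offset":[0,0,0],"yaw":0},{"hand":5,"offset":[0,0,0],"yaw":0},{"hand":5,"offset":[0,0,0],"yaw":0},{"hand":5,"offset":[0,0,0],"yaw":0},{"hand":5,"offset":[0,0,0],"yaw":0}]' 40
python3 plan.py .512 .3085 .15 99
```

```text
time_s: 23.3
tcp_pos: [0.4615, -0.017, 0.0157]
eef_rot: [3.141, 0.001, 2.642]
force: [-0.5, 0.7, 5.3]
grip_width: 0.169
gripper_force: 39.3
t 23.3 tcp [ 0.4615 -0.017   0.0157] yaw 151.39 grip 14.4 39.3 F [-0.5  0.7  5.3]
turn units 10.48 then offset units [ 6.271  2.015 -2.686]
```

```bash
python3 -m crank '[{"hand":5,"offset":[0,0,-0.2],"yaw":0},{"hand":5,"offset":[0,0,-0.5],"yaw":0.5},{"hand":5,"offset":[0,0,-0.6],"yaw":1},{"hand":5,"offset":[0,0,-0.6],"yaw":1},{"hand":5,"offset":[0,0,-0.6],"yaw":1},{"hand":5,"offset":[0,0,-0.3],"yaw":1},{"hand":5,"offset":[0,0,0],"yaw":1},{"hand":5,"offset":[0,0,0],"yaw":1}]'
python3 -m crank '[{"hand":5,"offset":[0,0,0],"yaw":1},{"hand":5,"offset":[0,0,0],"yaw":1},{"hand":5,"offset":[0,0,0],"yaw":1},{"hand":5,"offset":[0,0,0],"yaw":1},{"hand":5,"offset":[0.5,0.15,0],"yaw":0},{"hand":5,"offset":[0.9,0.3,0],"yaw":0},{"hand":5,"offset":[0.9,0.3,0],"yaw":0},{"hand":5,"offset":[0.9,0.3,0],"yaw":0}]'
python3 -m crank '[{"hand":5,"offset":[0.9,0.3,0],"yaw":0},{"hand":5,"offset":[0.9,0.3,0],"yaw":0},{"hand":5,"offset":[0.6,0.3,0],"yaw":0},{"hand":5,"offset":[0,0,0],"yaw":0},{"hand":5,"offset":[0,0,0],"yaw":0}]'
python3 - <<'E'
from h import *
import plan
plan.plan(.5077,.3084,.064,99)
im,p=grab('wrist','w9.png');np.save('w9.npy',p['cam_to_world'])
E
```

```text
time_s: 24.3
tcp_pos: [0.4612, -0.0169, 0.1558]
eef_rot: [3.141, 0.001, 2.072]
force: [0.1, 0.4, -0.4]
grip_width: 0.16
gripper_force: 39.1
time_s: 25.3
tcp_pos: [0.4883, 0.1507, 0.1555]
eef_rot: [3.141, 0.0, 1.726]
force: [1.4, 0.6, -0.5]
grip_width: 0.165
gripper_force: 39.1
time_s: 25.92
tcp_pos: [0.5139, 0.2741, 0.1551]
eef_rot: [-3.141, 0.001, 1.726]
force: [-0.7, -0.7, -0.4]
grip_width: 0.163
gripper_force: 39.1
t 25.93 tcp [0.5139 0.2741 0.1551] yaw 98.89 grip 13.9 39.1 F [-0.7 -0.7 -0.4]
turn units -0.02 then offset units [ 0.696 -0.015  1.822]
```

View pics/w9.png

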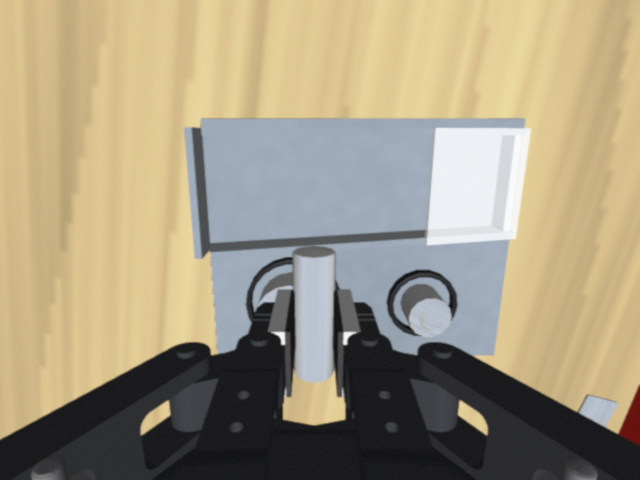

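The pin is held crosswise at (314,315). The lane lies between its near wall (300,238) and far wall (300,123), with the cover at right (480,185).

```bash
python3 - <<'E'
from h import *
p=env.camera_params('wrist')
for n,u,v,z in(('pin far end',314,252,.147),('pin near end',314,380,.147),('near wall top',300,236,.063),('far wall top',300,121,.063),('backwall top',188,190,.077),('cover edge',432,185,.046)): print(n,onz(p,u,v,z).round(4))
E
```

```text
pin far end [0.5102 0.2994 0.147 ]
pin near end [0.5185 0.2459 0.147 ]
near wall top [0.5044 0.2832 0.063 ]
far wall top [0.4951 0.3467 0.063 ]
backwall top [0.442  0.3025 0.077 ]
cover edge [0.579  0.3227 0.046 ]
```

```bash
python3 -m crank '[{"hand":5,"offset":[0.5,0,0],"yaw":0},{"hand":5,"offset":[0.25,0,0],"yaw":0},{"hand":5,"offset":[0,0,0.5],"yaw":0},{"hand":5,"offset":[0,0,0.6],"yaw":0},{"hand":5,"offset":[0,0,0.4],"yaw":0},{"hand":5,"offset":[0,0,0.15],"yaw":0},{"hand":5,"offset":[0,0,0],"yaw":0},{"hand":5,"offset":[0,0,0],"yaw":0}]'
python3 - <<'E'
from h import *
import plan
plan.plan(.5073,.311,.064,99)
im,p=grab('scene','s10.png')
cv2.imwrite('pics/s10c.png',cv2.resize(im[150:330,380:600,::-1],None,fx=3,fy=3))
E
```

```text
time_s: 26.98
tcp_pos: [0.5094, 0.3121, 0.0741]
eef_rot: [3.139, -0.0, 1.726]
force: [-0.5, 0.6, -1.4]
grip_width: 0.167
gripper_force: 39.1
t 26.98 tcp [0.5094 0.3121 0.0741] yaw 98.89 grip 14.2 39.1 F [-0.5  0.6 -1.4]
turn units -0.02 then offset units [-0.016 -0.046  0.202]
```

View pics/s10c.png

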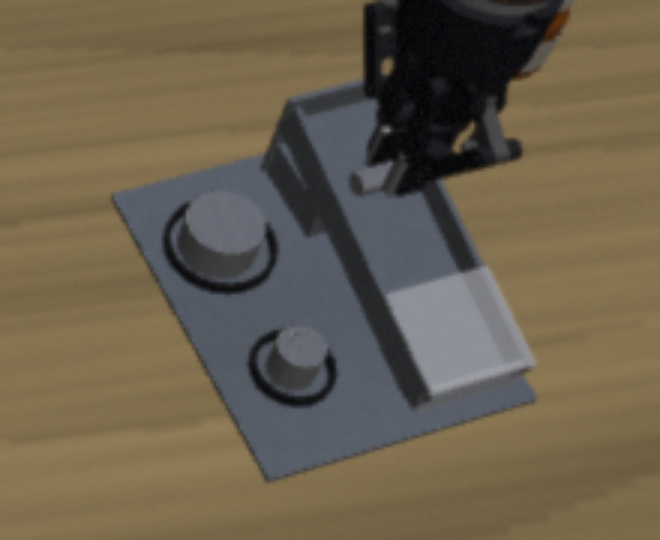

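The pin is across the lane above the open part, its near end at crop (368,181) inside the near wall. Both anvils are in their wells.

```bash
python3 -m crank '[{"hand":5,"offset":[0,0,0.1],"yaw":0},{"hand":5,"offset":[0,0,0.07],"yaw":0},{"hand":5,"offset":[0,0,0],"yaw":0},{"hand":5,"offset":[0,0,0],"yaw":0}]'
python3 plan.py .5073 .311 .064 99
```

```text
time_s: 27.52
tcp_pos: [0.5085, 0.3119, 0.0643]
eef_rot: [-3.141, 0.0, 1.726]
force: [1.0, 0.2, -0.2]
grip_width: 0.166
gripper_force: 39.1
t 27.52 tcp [0.5085 0.3119 0.0643] yaw 98.89 grip 14.2 39.1 F [ 1.   0.2 -0.2]
turn units -0.02 then offset units [-0.014 -0.026  0.005]
```

```bash
python3 -m crank '[{"hand":20,"offset":[0,0,0],"yaw":0},{"hand":26,"offset":[0,0,0],"yaw":0},{"hand":26,"offset":[0,0,0],"yaw":0},{"hand":26,"offset":[0,0,-0.15],"yaw":0},{"hand":26,"offset":[0,0,-0.25],"yaw":0},{"hand":26,"offset":[0,0,-0.6],"yaw":0},{"hand":40,"offset":[0,0,-0.8],"yaw":0},{"hand":44,"offset":[0,0,0],"yaw":0}]'
python3 - <<'E'
from h import *
import plan
plan.plan(.5108,-.2845,.15,35)
im,p=grab('wrist','w11.png')
E
```

```text
time_s: 28.52
tcp_pos: [0.5113, 0.313, 0.1597]
eef_rot: [3.133, -0.002, 1.726]
force: [-0.3, 0.8, 0.1]
grip_width: 0.516
gripper_force: 0.0
t 28.52 tcp [0.5113 0.313  0.1597] yaw 98.9 grip 44.1 0.0 F [-0.3  0.8  0.1]
turn units 12.78 then offset units [-6.862  9.782  0.193]
```

View pics/w11.png

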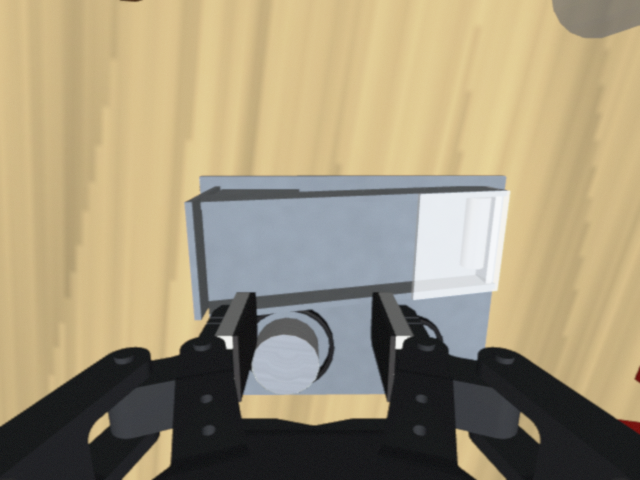

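Pin A has rolled under the cover to the stop, at about (470,230), and lies across the lane. Next is pin B.

```bash
python3 -m crank '[{"hand":44,"offset":[0,0,0],"yaw":1},{"hand":44,"offset":[0,0,0],"yaw":1},{"hand":44,"offset":[0,0,0],"yaw":1},{"hand":44,"offset":[0,0,0],"yaw":1},{"hand":44,"offset":[0,0,0],"yaw":1},{"hand":44,"offset":[0,0,0],"yaw":1},{"hand":44,"offset":[0,0,0],"yaw":1},{"hand":44,"offset":[0,0,0],"yaw":1}]'
python3 -m crank '[{"hand":44,"offset":[0,0,0],"yaw":1},{"hand":44,"offset":[0,0,0],"yaw":1},{"hand":44,"offset":[0,0,0],"yaw":1},{"hand":44,"offset":[0,0,0],"yaw":1},{"hand":44,"offset":[0,0,0],"yaw":0.9},{"hand":44,"offset":[-0.3,0.4,0],"yaw":0},{"hand":44,"offset":[-0.55,0.8,0],"yaw":0},{"hand":44,"offset":[-0.55,0.8,0],"yaw":0}]'
python3 -m crank '[{"hand":44,"offset":[-0.55,0.8,0],"yaw":0},{"hand":44,"offset":[-0.55,0.8,0],"yaw":0},{"hand":44,"offset":[-0.55,0.8,0],"yaw":0},{"hand":44,"offset":[-0.55,0.8,0],"yaw":0},{"hand":44,"offset":[-0.55,0.8,0],"yaw":0},{"hand":44,"offset":[-0.55,0.8,0],"yaw":0},{"hand":44,"offset":[-0.55,0.8,0],"yaw":0},{"hand":44,"offset":[-0.55,0.8,0],"yaw":0}]'
python3 -m crank '[{"hand":44,"offset":[-0.5,0.7,0],"yaw":0},{"hand":44,"offset":[-0.3,0.4,0],"yaw":0},{"hand":44,"offset":[0,0,0],"yaw":0},{"hand":44,"offset":[0,0,0],"yaw":0}]'
python3 - <<'E'
from h import *
import plan
plan.plan(.5108,-.2840,.0155)
im,p=grab('wrist','w12.png');np.save('w12.npy',p['cam_to_world'])
E
```

```text
time_s: 29.58
tcp_pos: [0.5076, 0.3115, 0.1531]
eef_rot: [-3.14, 0.002, 1.025]
force: [-0.9, -0.0, -0.3]
grip_width: 0.515
gripper_force: 0.0
time_s: 30.58
tcp_pos: [0.5062, 0.1886, 0.1532]
eef_rot: [-3.141, 0.002, 0.601]
force: [1.4, 0.3, 0.4]
grip_width: 0.514
gripper_force: 0.0
time_s: 31.58
tcp_pos: [0.5055, -0.1997, 0.1533]
eef_rot: [-3.14, 0.001, 0.6]
force: [1.3, 0.1, 0.0]
grip_width: 0.517
gripper_force: 0.0
time_s: 32.08
tcp_pos: [0.5043, -0.2651, 0.1538]
eef_rot: [-3.14, -0.0, 0.601]
force: [-0.0, 0.6, 0.5]
grip_width: 0.516
gripper_force: 0.0
t 32.08 tcp [ 0.5043 -0.2651  0.1538] yaw 34.44 grip 44.1 0.0 F [-0.   0.6  0.5]
turn units -0.0 then offset units [-0.107  0.384  2.766]
```

View pics/w12.png

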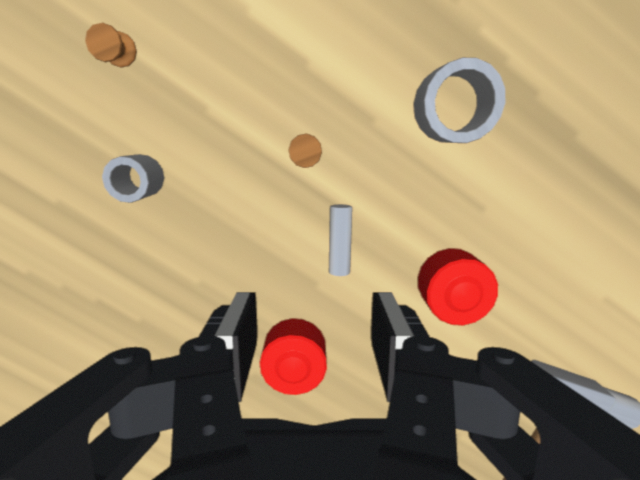

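Pin B is at (341,240), aligned with the pads. The red pieces at (293,355) and (460,287) and the brown bit at (305,150) are clear of the fingers.

```bash
python3 -c "
from pin import *
pin('w12.png','w12.npy',(341,240),34.4)"
```

```text
pin [ 0.509  -0.2832  0.01  ] corr [ 0.5119 -0.283   0.01  ] L 0.0538 ang 33.688197665882115
```

```bash
python3 -m crank '[{"hand":44,"offset":[-0.1,0.38,0],"yaw":0},{"hand":44,"offset":[0,0,0.5],"yaw":0.1},{"hand":44,"offset":[0,0,0.7],"yaw":0},{"hand":44,"offset":[0,0,0.7],"yaw":0},{"hand":44,"offset":[0,0,0.5],"yaw":0},{"hand":44,"offset":[0,0,0.25],"yaw":0},{"hand":44,"offset":[0,0,0],"yaw":0},{"hand":44,"offset":[0,0,0],"yaw":0}]'
python3 plan.py .5108 -.2835 .0155
```

```text
time_s: 33.12
tcp_pos: [0.512, -0.2854, 0.0232]
eef_rot: [3.139, -0.001, 0.592]
force: [1.4, -0.7, -0.1]
grip_width: 0.513
gripper_force: 0.0
t 33.12 tcp [ 0.512  -0.2854  0.0232] yaw 33.92 grip 43.8 0.0 F [ 1.4 -0.7 -0.1]
turn units -0.0 then offset units [ 0.001 -0.045  0.154]
```

```bash
python3 -m crank '[{"hand":44,"offset":[0,-0.04,0.1],"yaw":0},{"hand":44,"offset":[0,0,0.05],"yaw":0},{"hand":30,"offset":[0,0,0],"yaw":0},{"hand":5,"offset":[0,0,0],"yaw":0},{"hand":5,"offset":[0,0,0],"yaw":0},{"hand":5,"offset":[0,0,0],"yaw":0},{"hand":5,"offset":[0,0,0],"yaw":0}]' 40
python3 plan.py .5085 .3115 .15 98.9
```

```text
time_s: 34.0
tcp_pos: [0.51, -0.2835, 0.0145]
eef_rot: [3.141, 0.0, 0.591]
force: [-0.5, 0.5, 1.9]
grip_width: 0.164
gripper_force: 39.1
t 34.0 tcp [ 0.51   -0.2835  0.0145] yaw 33.89 grip 14.0 39.1 F [-0.5  0.5  1.9]
turn units -13.0 then offset units [11.761  1.811 -2.71 ]
```

```bash
python3 -m crank '[{"hand":5,"offset":[0,0,-0.2],"yaw":0},{"hand":5,"offset":[0,0,-0.5],"yaw":-1},{"hand":5,"offset":[0,0,-0.6],"yaw":-1},{"hand":5,"offset":[0,0,-0.6],"yaw":-1},{"hand":5,"offset":[0,0,-0.6],"yaw":-1},{"hand":5,"offset":[0,0,-0.3],"yaw":-1},{"hand":5,"offset":[0,0,0],"yaw":-1},{"hand":5,"offset":[0,0,0],"yaw":-1}]'
python3 -m crank '[{"hand":5,"offset":[0,0,0],"yaw":-1},{"hand":5,"offset":[0,0,0],"yaw":-1},{"hand":5,"offset":[0,0,0],"yaw":-1},{"hand":5,"offset":[0,0,0],"yaw":-1},{"hand":5,"offset":[0,0,0],"yaw":-1},{"hand":5,"offset":[0,0,0],"yaw":-1},{"hand":5,"offset":[0.5,0.08,0],"yaw":0},{"hand":5,"offset":[0.9,0.14,0],"yaw":0}]'
python3 -m crank '[{"hand":5,"offset":[0.9,0.14,0],"yaw":0},{"hand":5,"offset":[0.9,0.14,0],"yaw":0},{"hand":5,"offset":[0.9,0.14,0],"yaw":0},{"hand":5,"offset":[0.9,0.14,0],"yaw":0},{"hand":5,"offset":[0.9,0.14,0],"yaw":0},{"hand":5,"offset":[0.9,0.14,0],"yaw":0},{"hand":5,"offset":[0.9,0.14,0],"yaw":0},{"hand":5,"offset":[0.9,0.14,0],"yaw":0}]'
python3 -m crank '[{"hand":5,"offset":[0.9,0.14,0],"yaw":0},{"hand":5,"offset":[0.8,0.14,0],"yaw":0},{"hand":5,"offset":[0.5,0.05,0],"yaw":0},{"hand":5,"offset":[0,0,0],"yaw":0},{"hand":5,"offset":[0,0,0],"yaw":0}]'
python3 plan.py .5085 .3115 .067 98.9
```

```text
time_s: 35.0
tcp_pos: [0.51, -0.2834, 0.155]
eef_rot: [3.141, 0.0, 1.205]
force: [-0.2, 0.3, -0.9]
grip_width: 0.167
gripper_force: 39.1
time_s: 36.0
tcp_pos: [0.5099, -0.2116, 0.1546]
eef_rot: [3.141, 0.0, 1.723]
force: [-0.0, 0.6, -0.9]
grip_width: 0.163
gripper_force: 39.1
time_s: 37.0
tcp_pos: [0.5085, 0.1543, 0.1545]
eef_rot: [-3.142, -0.0, 1.725]
force: [0.7, -0.4, -0.5]
grip_width: 0.169
gripper_force: 39.1
time_s: 37.62
tcp_pos: [0.5084, 0.2629, 0.1543]
eef_rot: [-3.141, 0.0, 1.726]
force: [-0.2, -0.8, -0.8]
grip_width: 0.164
gripper_force: 39.1
t 37.62 tcp [0.5084 0.2629 0.1543] yaw 98.89 grip 14.0 39.1 F [-0.2 -0.8 -0.8]
turn units -0.0 then offset units [0.959 0.153 1.746]
```

```bash
python3 -m crank '[{"hand":5,"offset":[0.6,0.1,0],"yaw":0},{"hand":5,"offset":[0.36,0.05,0],"yaw":0},{"hand":5,"offset":[0,0,0.5],"yaw":0},{"hand":5,"offset":[0,0,0.6],"yaw":0},{"hand":5,"offset":[0,0,0.4],"yaw":0},{"hand":5,"offset":[0,0,0.2],"yaw":0},{"hand":5,"offset":[0,0,0],"yaw":0},{"hand":5,"offset":[0,0,0],"yaw":0}]'
python3 plan.py .5085 .3115 .064 98.9
```

```text
time_s: 38.62
tcp_pos: [0.5099, 0.3119, 0.0705]
eef_rot: [3.139, -0.0, 1.726]
force: [-0.1, -0.4, -0.8]
grip_width: 0.166
gripper_force: 39.1
t 38.62 tcp [0.5099 0.3119 0.0705] yaw 98.88 grip 14.2 39.1 F [-0.1 -0.4 -0.8]
turn units -0.0 then offset units [-0.004 -0.03   0.131]
```

```bash
python3 -m crank '[{"hand":5,"offset":[0,-0.03,0.1],"yaw":0},{"hand":5,"offset":[0,0,0],"yaw":0},{"hand":5,"offset":[0,0,0],"yaw":0}]'
python3 -m crank '[{"hand":20,"offset":[0,0,0],"yaw":0},{"hand":26,"offset":[0,0,0],"yaw":0},{"hand":26,"offset":[0,0,0],"yaw":0},{"hand":26,"offset":[0,0,-0.15],"yaw":0},{"hand":26,"offset":[0,0,-0.25],"yaw":0},{"hand":26,"offset":[0,0,-0.6],"yaw":0},{"hand":40,"offset":[0,0,-0.8],"yaw":0},{"hand":44,"offset":[0,0,-0.5],"yaw":0}]'
python3 -m crank '[{"hand":44,"offset":[-0.5,0,-0.5],"yaw":0},{"hand":44,"offset":[-0.5,0,-0.5],"yaw":0},{"hand":44,"offset":[-0.5,0,0],"yaw":0},{"hand":44,"offset":[0,0,0],"yaw":0},{"hand":44,"offset":[0,0,0],"yaw":0},{"hand":44,"offset":[0,0,0],"yaw":0}]'
python3 - <<'E'
from h import *
im,p=grab('wrist','w13.png');im,_=grab('scene','s13.png');grab('top','t13.png')
cv2.imwrite('pics/s13c.png',np.hstack([cv2.resize(im[150:330,380:580,::-1],(400,360)),cv2.resize(cv2.imread('pics/w13.png'),(400,360))]))
E
```

```text
time_s: 39.0
tcp_pos: [0.5076, 0.3114, 0.0644]
eef_rot: [3.141, -0.0, 1.726]
force: [0.3, 0.4, -0.2]
grip_width: 0.172
gripper_force: 39.1
time_s: 40.0
tcp_pos: [0.5084, 0.3118, 0.1828]
eef_rot: [3.138, -0.001, 1.726]
force: [1.0, 0.3, -0.5]
grip_width: 0.514
gripper_force: 0.0
time_s: 40.75
tcp_pos: [0.5187, 0.2381, 0.2291]
eef_rot: [-3.141, -0.0, 1.727]
force: [0.4, -0.0, -0.2]
grip_width: 0.522
gripper_force: 0.0
```

View pics/s13c.png

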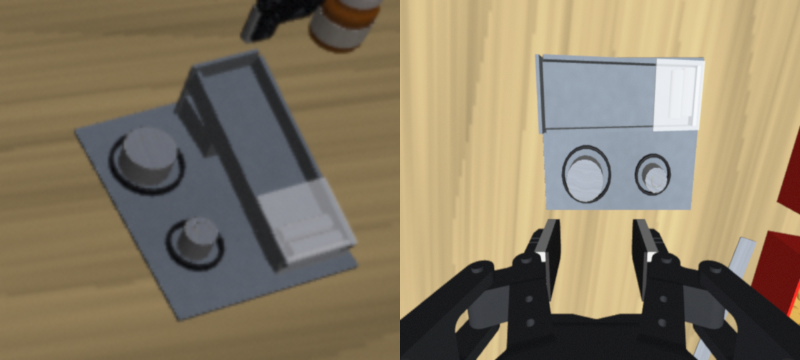

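Both pins lie side by side across the lane under the cover (left crop (310,235), right crop (680,95)), and both anvils stand in their wells. A last check that the look-alikes have not moved, then hand in.

```bash
python3 - <<'E'
from m import *
sd=dict(PL=(308,195),CL=(408,180),CS=(347,251))
a=blobs('top0.png',sd);b=blobs('t13.png',sd)
d=[np.linalg.norm(a[k][0]-b[k][0]) for k in sd];print('px moved',d,env.observe()['time_s'])
if len(d)==3 and max(d)<4: print(env.job_done())
E
```

```text
px moved [np.float64(0.0), np.float64(0.0939103900213364), np.float64(0.0)] 40.9
the job is handed in; nothing more can be done
None
```

The job is handed in at about 41 s: both anvils are upright in their own wells, both short pins lie across the lane under the cover at the stop, and the cutters and long pin have not moved; no verdict came back.

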